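# Open the decanter cleaner's safety cap in the wine cellar

## Task

Pick the square decanter-cleaner bottle with the red push-and-turn safety cap out of the crate of cellar supplies and stand it fully home in the square recess of the wooden holder, cap still locked on. Then press the cap down, twist it anticlockwise until it comes free, and lift it off, leaving the bottle standing in the holder; do not knock the decanter or the two drinking glasses. Finish while still holding the cap in the gripper, level and straight above the open bottle, with 5 to 10 cm of air between cap and bottle.

Things in the scene. Friction and masses are not known exactly. Their poses are not given: they have to be found in the camera images.
- bottle: white square plastic bottle, blue and yellow label, 0.25 to 0.4 kg with its cap, upright in the crate at any yaw. Origin: centre of its underside, z up, x and y square to its sides. Body 56 x 56 mm, rounded corners, 78 mm high; low shoulder to 84 mm; round neck to 113 mm. With its cap 126 mm tall, the tallest thing in the crate. The locked cap carries it, so it can be lifted by the cap.
- mouth (a point): centre of the bottle's neck rim, 113 mm above the bottle's underside. Three ledges for the cap reach 19 mm from the axis. A grey spring pad in the mouth rises to 125 mm above the bottle's underside when the cap is off.
- cap: red ribbed round safety cap, white bar and dot on top; 48 mm diameter, 34 mm high, 30 g. Origin: centre of its open underside, z up, x along the bar to the dot. Locked, its underside is 92 mm above the bottle's and its x matches the bottle's x (a few degrees of play). A spring (4 N at rest, 11 N fully down) holds it up in a locking notch; unpressed it does not turn; clockwise is blocked.
- cap_grip (a point): on the cap's axis, 21 mm above the cap's underside: good TCP point for a grasp from above; any yaw. To open: press the cap 6 to 8 mm down (it bottoms at 8) and, keeping it down, turn it anticlockwise seen from above (positive yaw). It is free from 32 degrees to a hard stop at 76 degrees of turn against the bottle (aim for 55), then lifts straight off.
- holder: fixed square wooden block on the table, 110 x 110 x 36 mm high, yaw within 35 degrees. Origin: centre of its underside, z up, x and y along its sides. In its centre a square recess, 62 x 62 mm, 5 mm chamfer, sides parallel to the block's, 28 mm deep; it keeps the bottle from turning, apart from 5 to 12 degrees of play each way. The bottle fits any of four ways round.
- recess (a point): centre of the recess's floor, 8 mm above the table: the bottle's underside rests here when fully home.
- crate: fixed light wooden open crate, 270 x 270 mm outside, 70 mm high, walls and floor 9 mm thick. Origin: centre of its underside, x and y along its sides. Holds the bottle and four loose things lower than 70 mm: an amber jar, a green tin, a cork stopper and a cardboard box.
- decanter: clear glass decanter with a handle, 110 mm wide at the base, 190 mm tall, standing on the table; leave it alone. Origin: centre of its underside.
- glass_a: clear stemless drinking glass, 72 mm wide, 95 mm tall, on the table; leave it alone. Origin: centre of its underside.
- glass_b: second glass, the same as glass_a; leave it alone. Origin: centre of its underside.
Mind the look-alikes: they are no part of the job. Several things have the shape of the holder; the one meant has the colours described above.

How it is judged:
By the outcome, as a careful person would: the job done as asked, in the order asked, and still so for the second after the job is handed in, while the arm keeps its last pose, push and grip.
It also fails if it takes over 48 s, if anything falls off the work surface, if the arm or the gripper's body presses on something with over 40 N, if the wrist force passes 120 N, or if a joint passes its speed limit or range.

## Robot

A 6-joint arm with a two-finger parallel gripper is mounted at the origin on the work surface. World frame = base frame: x ahead of the robot, y to its left, z up, the work surface at z = 0. Lengths are in mm, angles in rad, forces in N, time in s.
With the tool pointing down it reaches from about 350 to 975 mm from the base axis. Payload 7.1 kg.
Tool frame: the origin (TCP) lies between the finger pads, 19 mm behind the fingertips; this is the grasp point; z points along the fingers, y is the line along which they close (so a half turn about z gives the same grasp; the last joint's range is limited). The gripper opens to 88 mm and grips with 3 to 60 N. Pads are 20 mm wide; open, the fingers measure 115 mm over their backs; the gripper's body (75 mm by 178 mm) begins 61 mm behind the grasp point.
Start: joints at [-1.174, 0.423, 1.63, -0, 1.089, -0.019], TCP at [252.466, -571.722, 241.375] pointing down, gripper open.
Joint ranges: [-3, 3], [-0.9, 2.11], [0.09, 2.58], [-1.31, 4.45], [0.11, 2.69], [-2.54, 2.54]. Speed limits (rad/s): [2.39, 2.39, 3.01, 3.14, 3.14, 3.14].

## Interface

Orientations are given as a rotation vector (axis times angle).
In Python, from workcell import ctrl, cams gives the robot as it stands.
- The arm moves only by the tool move_arm, never from a script. Its argument "steps" is a list of rows, each a list of 3 entries, a list of its own where there are three numbers: the shift along the tool's x, y, z in units of 25 mm (1.0 is 25 mm), then the turn about the tool's z in units of 5 degrees (1.0 is 5 degrees), then the closure, from 0 (fully open) to 1 (shut). A call has 1 to 20 rows; each row shifts and turns the commanded pose from where the row before left it, along the tool's axes as they then stand; what a row does not reach is not made up. A row lasts 1/12 s, in which the tool goes at most 41.7 mm and 7.16 degrees, less where a joint would pass 70% of its speed; a pose out of reach is approached as far as the arm can. A call is refused whole if a number of a shift passes 1 or a number of a turn 1, either way. A call with a gripper value outside its range is refused whole. The fingers move at their own pace and stop on an object; the grip force is fixed at half the most. Time passes only in rows, so rows that do not move let the fingers close. It gives the time, the measured TCP pose, the force, the opening and the grip force at its end, in the units of the state.
- ctrl.get_obs(): the state, without advancing time (a new reading comes with each control period).
- cams.get_image(name): name is "side" or "top"; returns a dict with "image" (480x640x3 uint8, red, green, blue), "camera_matrix" (3x3 intrinsics, pixels), "xyz" and "rotation" of the camera in the world. Camera axes: x right, y down, z forward; pixel columns grow to the right and rows downward; lengths in mm; the calibration is good to about 2 mm. A picture is of the moment at which its call begins. There is no depth.
- ctrl.close_job(): hands the job in; it is judged then, once.
Trained networks look in the newest picture that a camera, given by its name, has taken for a name from the list of things; names that differ only in an ending like _2 or _b are one class to them, and where a whole thing is asked for, a point or a joint stands for the part that bears it (a point fixed in the world has none). Each returns a list of dicts, best first, with "p" (0 to 1); they miss things now and then, are a little off and sometimes report something else, mostly with a low value. They report only what shows in the picture. A call takes as long as a camera call. They do not tell look-alikes from the thing itself.
- cams.boxes_of(camera, thing): "rect" ([centre column, centre row, width, height] in pixels, round what is visible of it).
- cams.cut_out(camera, thing): "pixels" (480x640 bool, what is visible of it) and "rect" ([centre column, centre row, width, height] in pixels, round what is visible of it).
The state is a dict: "t": time; "qpos": joint angles; "qvel": joint speeds; "joint_torque": joint torques, N m; "ee_pos": TCP position; "orientation": TCP orientation; "ft_force": force on the tool from outside, world axes, zero at the start; "moment": the same for the moment, N m; "width": finger opening in mm; "grasp_force": force on a finger pad.
Only numpy, scipy, OpenCV 4.12 (cv2) and the standard library are available. Lean on these libraries where they do the work, as an engineer would, in place of code of your own. Each camera call takes 0.05 s, during which the arm holds its last target. There are 200 camera calls.

## Working session

There is one attempt and no reset: what is moved stays moved. The work goes in short steps, Python scripts to look and compute and a tool call to move; the robot and the scene stay as the last step left them, time stands still between calls to the robot, and variables do not carry over. Pictures are saved under pics/ and viewed, at most 10 in all, crops included, and the job is handed in when it is done.

Besides the shell and the picture viewer there is one more tool, called after "Emit:" as name(argument=value, ...) on one line, values as JSON. move_arm: Moves the arm, as the interface text tells. Its arguments: {"type":"object","properties":{"steps":{"type":"array"}},"required":["steps"]}

```bash
mkdir -p pics
cat > h.py <<'E'
import numpy as np, cv2
from workcell import ctrl, cams
from scipy.spatial.transform import Rotation as R
def ray(im,uv):
    K=np.array(im["camera_matrix"]);Rm=np.array(im["rotation"])
    if Rm.shape!=(3,3): Rm=R.from_rotvec(Rm.ravel()).as_matrix()
    return np.array(im["xyz"],float),Rm@np.linalg.inv(K)@np.array([uv[0],uv[1],1.])
def at_z(im,uv,z):
    o,d=ray(im,uv); return (o+d*(z-o[2])/d[2])
def proj(im,P):
    K=np.array(im["camera_matrix"]);Rm=np.array(im["rotation"])
    if Rm.shape!=(3,3): Rm=R.from_rotvec(Rm.ravel()).as_matrix()
    p=K@(Rm.T@(np.array(P,float)-np.array(im["xyz"]))); return p[:2]/p[2]
def save(im,n): cv2.imwrite(n,cv2.cvtColor(im["image"],cv2.COLOR_RGB2BGR))
E
python3 - <<'E'
from h import *
for c in ("top","side"):
    im=cams.get_image(c); save(im,f"pics/{c}0.png"); print(c,im["xyz"],np.round(im["rotation"],3).tolist(),np.array(im["camera_matrix"]).tolist())
    for t in ("bottle","cap","holder","crate","decanter","glass_a"):
        print(t,[(np.round(b["rect"]).tolist(),round(b["p"],2)) for b in cams.boxes_of(c,t)])
print(ctrl.get_obs())
E
```

```text
top [396.13389563 -96.3972719  962.41601177] [-2.188, 2.157, -0.122] [[441.15058638078284, 0.0, 319.96670940547153], [0.0, 441.15058638078284, 242.477452409258], [0.0, 0.0, 1.0]]
bottle [([161.0, 227.0, 39.0, 44.0], 0.57), ([146.0, 224.0, 33.0, 27.0], 0.16)]
cap [([146.0, 224.0, 32.0, 26.0], 0.86)]
holder [([379.0, 263.0, 68.0, 70.0], 0.95), ([297.0, 217.0, 72.0, 77.0], 0.95), ([378.0, 360.0, 78.0, 80.0], 0.89), ([296.0, 314.0, 68.0, 72.0], 0.62)]
crate [([159.0, 228.0, 156.0, 156.0], 0.89)]
decanter [([291.0, 128.0, 59.0, 56.0], 0.67)]
glass_a [([442.0, 149.0, 45.0, 39.0], 0.76), ([481.0, 197.0, 44.0, 33.0], 0.56)]
side [ 436.12618651  751.64364272 1150.94014964] [-0.058, 2.928, -1.055] [[609.043536461312, 0.0, 315.1324672482958], [0.0, 609.043536461312, 241.2709772427607], [0.0, 0.0, 1.0]]
bottle [([294.0, 398.0, 40.0, 38.0], 0.67)]
cap [([293.0, 378.0, 28.0, 30.0], 0.88)]
holder [([417.0, 232.0, 66.0, 55.0], 0.78), ([380.0, 287.0, 72.0, 61.0], 0.58), ([333.0, 226.0, 62.0, 50.0], 0.55)]
crate [([299.0, 400.0, 158.0, 159.0], 0.58)]
decanter [([204.0, 274.0, 49.0, 70.0], 0.94)]
glass_a [([287.0, 160.0, 27.0, 43.0], 0.84), ([240.0, 180.0, 30.0, 40.0], 0.57), ([293.0, 376.0, 23.0, 35.0], 0.22)]
{'t': 0.7, 'qpos': array([-1.17400516e+00,  4.23060632e-01,  1.62989445e+00,  2.06984034e-06,
        1.08863445e+00, -1.89757179e-02]), 'qvel': array([-1.61885468e-03, -2.77302602e-04,  1.15090426e-03, -1.71605863e-05,
       -1.23968891e-03,  7.81694674e-04]), 'joint_torque': array([ 1.30219469e-03, -5.44415474e+01, -2.74005425e+01,  6.42916490e-02,
        1.68009050e-02, -1.88684669e-05]), 'ee_pos': array([ 252.46240567, -571.71906373,  241.40184453]), 'orientation': array([3.07395163e+00, 6.48389313e-01, 3.75005101e-06]), 'ft_force': array([-0.61744241,  0.74367876, -0.14869849]), 'moment': array([-0.01042251, -0.01466203,  0.00591918]), 'grasp_force': 0.0, 'width': 87.92219653409533}
```

View pics/top0.png

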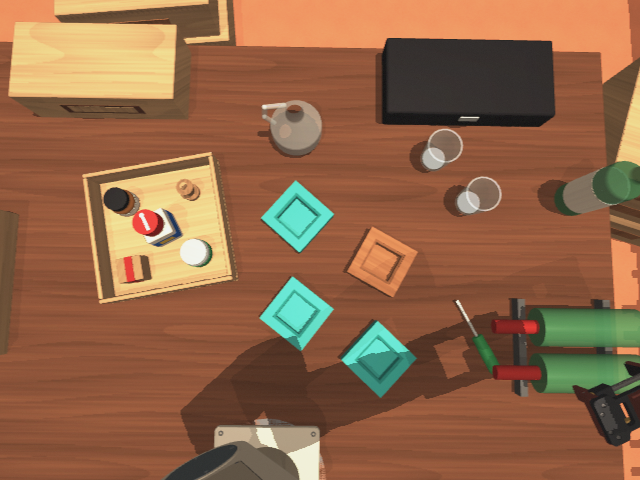

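View pics/side0.png

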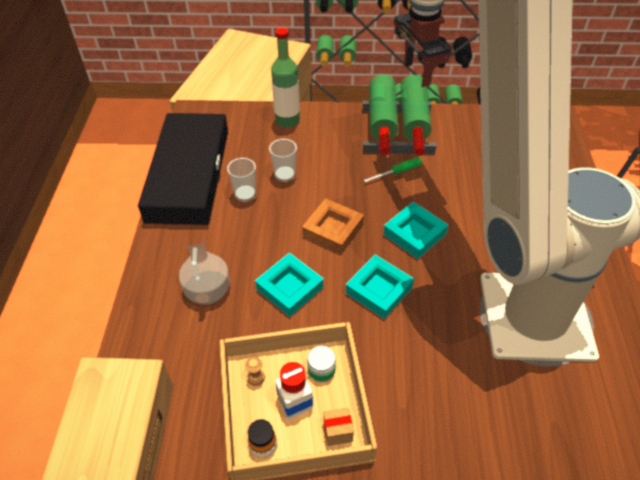

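The top view shows the bottle with its red cap at (147,223). The orange-brown wooden holder is at (381,262), and the turquoise blocks are look-alikes. In the side view the cap is at (293,376) and the wooden holder at (333,226).

```bash
cat > m.py <<'E'
from h import *
from scipy.optimize import least_squares
def big(m):
    n,l,s,_=cv2.connectedComponentsWithStats(m.astype(np.uint8)); return l==1+np.argmax(s[1:,4])
def hsv(im): return cv2.cvtColor(im["image"],cv2.COLOR_RGB2HSV).astype(int)
def near(shape,c,r):
    v,u=np.mgrid[:480,:640]; return (abs(u-c[0])<r)&(abs(v-c[1])<r)
# silhouette fit: solid of hull points -> polygon; compare centre+extent of mask boxes
def sil(im,P):
    return cv2.convexHull(np.float32([proj(im,p) for p in P]))
def cyl(c,r,z0,z1): return [(c[0]+r*np.cos(a),c[1]+r*np.sin(a),c[2]+z) for z in(z0,z1) for a in np.linspace(0,6.283,40)]
def cen(poly):
    m=cv2.moments(poly); return np.array([m["m10"],m["m01"]])/m["m00"]
def mc(m): v,u=np.nonzero(m); return np.array([u.mean(),v.mean()])
def box(c,yaw,a,z0,z1):
    return [(c[0]+a*(sx*np.cos(yaw)-sy*np.sin(yaw)),c[1]+a*(sx*np.sin(yaw)+sy*np.cos(yaw)),z) for z in(z0,z1) for sx,sy in((1,1),(1,-1),(-1,-1),(-1,1))]
E
python3 - <<'E'
from m import *
T,S=cams.get_image("top"),cams.get_image("side")
caps=[cams.cut_out(c,"cap")[0]["pixels"] for c in("top","side")]
ms=[mc(m) for m in caps]
f=lambda x:np.concatenate([cen(sil(i,cyl(x,24,0,34)))-m for i,m in zip((T,S),ms)])
r=least_squares(f,[0,200,101],x_scale=10,diff_step=1e-3); print("cap",r.x,r.fun)
z=101+34
# bar yaw
for im,m in zip((T,S),caps):
    H=hsv(im); w=big(cv2.morphologyEx(m.astype(np.uint8),cv2.MORPH_CLOSE,np.ones((5,5)))*((H[...,1]<110)&(H[...,2]>140)))
    c=sil(im,cyl(r.x,16,34,34)); k=np.zeros((480,640),np.uint8); cv2.fillConvexPoly(k,c.astype(np.int32),1)
    w=k.astype(bool)&(H[...,1]<110)&(H[...,2]>140)
    v,u=np.nonzero(w); P=np.array([at_z(im,(a,b),z)[:2] for a,b in zip(u,v)]); d=P-P.mean(0)
    e=np.linalg.svd(d)[2][0]; print("bar n",len(P),"yaw mod180",np.degrees(np.arctan2(e[1],e[0]))%180, "mean",P.mean(0))
# holder
hm=[]
for im,uv in((T,(381,262)),(S,(333,226))):
    H=hsv(im); b=[x for x in cams.cut_out("top" if im is T else "side","holder") if np.hypot(*(np.array(x["rect"][:2])-uv))<15]
    hm.append(b[0]["pixels"]); print(b[0]["rect"],b[0]["p"],hm[-1].sum())
def iou(x):
    s=[]
    for im,m in zip((T,S),hm):
        k=np.zeros((480,640),np.uint8); cv2.fillConvexPoly(k,np.int32(np.round(sil(im,box(x[:2],x[2],55,0,36))*16)),1,shift=4)
        s.append((k.astype(bool)&m).sum()/(k.astype(bool)|m).sum())
    return s
from scipy.optimize import minimize
c0=at_z(T,mc(hm[0]),30)[:2]
best=min((minimize(lambda x:-sum(iou([c0[0]+x[0],c0[1]+x[1],x[2]/20])),[0,0,y*20],method="Nelder-Mead",options=dict(initial_simplex=[[0,0,y*20],[6,0,y*20],[0,6,y*20],[0,0,y*20+3]])) for y in np.radians([-30,-15,0,15,30])),key=lambda q:q.fun)
x=[c0[0]+best.x[0],c0[1]+best.x[1],best.x[2]/20]; print("holder",x[:2],np.degrees(x[2]),iou(x))
# bottle body+cap yaw by IoU (top)
vis=np.hstack([cv2.resize(T["image"][170:280,90:220],(390,330),interpolation=2),cv2.resize(T["image"][215:310,330:430],(347,330),interpolation=2)])
def dr(im,P,img,o,s): cv2.polylines(img,[np.int32((sil(im,P)-o)*s)],True,(0,255,255),1)
A=vis[:,:390].copy();B=vis[:,390:].copy()
dr(T,cyl(r.x,24,0,34),A,np.array([90,170]),3);dr(T,box(x[:2],x[2],55,0,36),B,np.array([330,215]),3.47);dr(T,box(x[:2],x[2],36,36,36),B,np.array([330,215]),3.47)
cv2.imwrite("pics/v1.png",np.hstack([A,B])[...,::-1])
E
```

```text
cap [    0.           -96.04714358 -1537.56125443] [167.47137868 137.95070779 143.15036723 114.8276603 ]<stdin>:13: RuntimeWarning: Mean of empty slice.
  ret = ret.dtype.type(ret / rcount)
Traceback (most recent call last):
numpy.linalg.LinAlgError: 1-dimensional array given. Array must be at least two-dimensional
```

```bash
cat > run1.py <<'E'
from m import *
from scipy.optimize import minimize
T,S=cams.get_image("top"),cams.get_image("side")
caps=[cams.cut_out(c,"cap")[0]["pixels"] for c in("top","side")]
ms=[mc(m) for m in caps]
g=at_z(T,ms[0],118); g[2]=101
f=lambda x:np.concatenate([cen(sil(i,cyl(g+x,24,0,34)))-m for i,m in zip((T,S),ms)])
r=least_squares(f,[1,1,1],diff_step=.5); cap=g+r.x; print("cap",cap,r.fun,"guess",g, [m.sum() for m in caps])
for im,m in zip((T,S),caps):
    H=hsv(im); c=sil(im,cyl(cap,18,34,34)); k=np.zeros((480,640),np.uint8); cv2.fillConvexPoly(k,c.astype(np.int32),1)
    w=k.astype(bool)&(H[...,1]<120)&(H[...,2]>120)
    v,u=np.nonzero(w); P=np.array([at_z(im,(a,b),135)[:2] for a,b in zip(u,v)]); e=np.linalg.svd(P-P.mean(0))[2][0]
    print("bar n",len(P),"yaw mod180",np.degrees(np.arctan2(e[1],e[0]))%180,"mean",P.mean(0))
hm=[]
for n,im,uv in(("top",T,(381,262)),("side",S,(333,226))):
    b=min(cams.cut_out(n,"holder"),key=lambda x:np.hypot(*(np.array(x["rect"][:2])-uv)))
    hm.append(b["pixels"]); print(np.round(b["rect"]),b["p"],hm[-1].sum())
def iou(x):
    s=[]
    for im,m in zip((T,S),hm):
        k=np.zeros((480,640),np.uint8); cv2.fillConvexPoly(k,np.int32(np.round(sil(im,box(x[:2],x[2],55,0,36))*16)),1,shift=4)
        s.append((k.astype(bool)&m).sum()/(k.astype(bool)|m).sum())
    return s
c0=at_z(T,mc(hm[0]),30)[:2]
tr=lambda x:[c0[0]+x[0],c0[1]+x[1],x[2]/20]
best=min((minimize(lambda x:-sum(iou(tr(x))),[0,0,y*20],method="Nelder-Mead",options=dict(initial_simplex=[[0,0,y*20],[6,0,y*20],[0,6,y*20],[0,0,y*20+3]])) for y in np.radians([-30,-15,0,15,30])),key=lambda q:q.fun)
x=tr(best.x); print("holder",x[:2],np.degrees(x[2]),iou(x))
A=cv2.resize(T["image"][170:280,90:220],(390,330),interpolation=2);B=cv2.resize(T["image"][215:310,330:430],(347,330),interpolation=2)
def dr(im,P,img,o,s): cv2.polylines(img,[np.int32((sil(im,P)-np.array(o))*s)],True,(0,255,255),1)
dr(T,cyl(cap,24,0,34),A,[90,170],3);dr(T,box(x[:2],x[2],55,0,36),B,[330,215],3.47);dr(T,box(x[:2],x[2],36,36,36),B,[330,215],3.47)
C=cv2.resize(S["image"][340:440,240:340],(330,330),interpolation=2);D=cv2.resize(S["image"][190:265,295:370],(330,330),interpolation=2)
dr(S,cyl(cap,24,0,34),C,[240,340],3.3);dr(S,box(x[:2],x[2],55,0,36),D,[295,190],4.4);dr(S,box(x[:2],x[2],36,36,36),D,[295,190],4.4)
V=np.vstack([np.hstack([A,B]),cv2.resize(np.hstack([C,D]),(737,368))]);cv2.imwrite("pics/v1.png",cv2.resize(V,(634,600))[...,::-1])
E
python3 run1.py
```

```text
cap [516.18513253 228.52032618 103.98401039] [-0.01789019  0.20684521 -0.19869637 -0.03084663] guess [517.21077042 230.41590279 101.        ] [np.int64(669), np.int64(705)]
bar n 77 yaw mod180 27.783037531906842 mean [518.06400978 229.80110087]
bar n 90 yaw mod180 28.119053961093034 mean [518.37537489 226.82601966]
[379. 261.  67.  65.] 0.85 2802
[332. 226.  59.  51.] 0.8 2043
holder [np.float64(454.0229901778814), np.float64(-235.83202019748597)] 60.80008480688368 [np.float64(0.9595197255574615), np.float64(0.9373271889400921)]
```

View pics/v1.png

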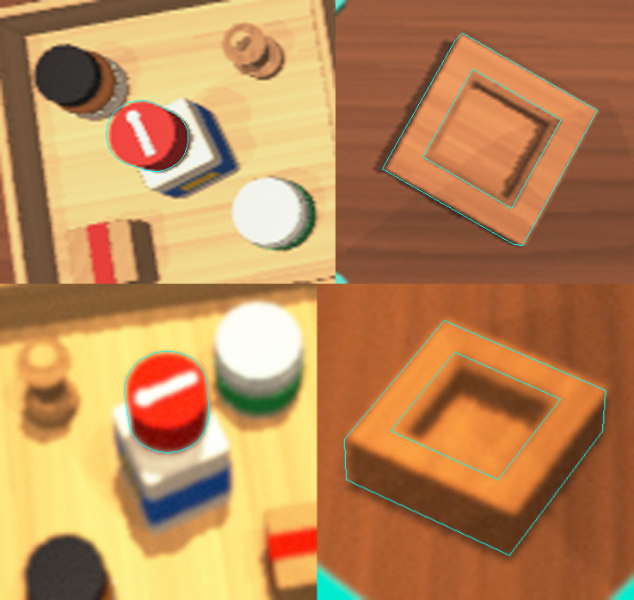

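The overlays fit: the cap is at about (517, 228.5) with its bar at yaw 28°, and the wooden holder is at (454, -236) with yaw 60.8° mod 90. Moving above the cap now.

Emit:
move_arm(steps=[[[0.5,-0.55,0],0,0],[[0.75,-0.83,0],0,0],[[0.75,-0.83,0],0,0],[[0.75,-0.83,0],0,0],[[0.75,-0.83,0],0,0],[[0.75,-0.83,0],0,0],[[0.75,-0.83,0],0,0],[[0.75,-0.83,0],0,0],[[0.75,-0.83,0],0,0],[[0.75,-0.83,0],0,0],[[0.75,-0.83,0],0,0],[[0.75,-0.83,0],0,0],[[0.75,-0.83,0],0,0],[[0.75,-0.83,0],0,0],[[0.75,-0.83,0],0,0],[[0.75,-0.83,0],0,0],[[0.75,-0.83,0],0,0],[[0.75,-0.83,0],0,0],[[0.75,-0.83,0],0,0],[[0.75,-0.83,0],0,0]])

```text
t: 2.87
ee_pos: [425.3, -48.2, 241.6]
orientation: [3.074, 0.648, 0.001]
ft_force: [-0.1, -0.1, 0.2]
width: 87.9
grasp_force: 0.0
```

Emit:
move_arm(steps=[[[0.75,-0.83,0],0,0],[[0.75,-0.83,0],0,0],[[0.75,-0.83,0],0,0],[[0.75,-0.83,0],0,0],[[0.75,-0.83,0],0,0],[[0.75,-0.83,0],0,0],[[0.75,-0.83,0],0,0],[[0.75,-0.83,0],0,0],[[0.6,-0.67,0],0,0],[[0.4,-0.4,0],0,0],[[0,0,0],0,0],[[0,0,0],0,0]])

```text
t: 3.87
ee_pos: [507.0, 197.4, 241.1]
orientation: [3.073, 0.65, -0.001]
ft_force: [0.7, -0.4, 0.4]
width: 88.1
grasp_force: 0.0
```

```bash
cat > d.py <<'E'
import sys
from h import *
o=ctrl.get_obs(); M=R.from_rotvec(o["orientation"]).as_matrix()
print("t",o["t"],"p",np.round(o["ee_pos"],2),"yaw",np.degrees(np.arctan2(M[1,0],M[0,0])).round(2),"tilt",M[:,2].round(4),"q6",np.degrees(o["qpos"][5]).round(1),"F",np.round(o["ft_force"],1),"w",o["width"],o["grasp_force"])
if len(sys.argv)>3:
    d=np.array([float(a) for a in sys.argv[1:4]])-o["ee_pos"]; print("units",np.round(M.T@d/25,3))
E
python3 d.py 517 228.5 122
```

```text
t 3.8667 p [507.01 197.44 241.13] yaw 23.89 tilt [-6.e-04 -5.e-04 -1.e+00] q6 86.2 F [ 0.7 -0.4  0.4] w 88.12078288565291 0.0
units [ 0.872 -0.975  4.764]
```

Emit:
move_arm(steps=[[[0.44,-0.49,0],0,0],[[0.43,-0.48,0],0,0],[[0,0,0.6],0,0],[[0,0,0.7],0,0],[[0,0,0.7],0,0],[[0,0,0.7],0,0],[[0,0,0.6],0,0],[[0,0,0.5],0,0],[[0,0,0.5],0,0],[[0,0,0.46],0,0],[[0,0,0],0,0],[[0,0,0],0,0],[[0,0,0],0,0]])

```text
t: 4.95
ee_pos: [517.8, 228.6, 122.8]
orientation: [-3.074, -0.648, -0.001]
ft_force: [0.1, -0.3, 0.6]
width: 87.8
grasp_force: 0.0
```

```bash
python3 d.py 517 228.5 122
```

```text
t 4.95 p [517.78 228.62 122.85] yaw 23.82 tilt [ 7.e-04  3.e-04 -1.e+00] q6 88.8 F [ 0.1 -0.3  0.6] w 87.75170312923392 0.0
units [-0.031 -0.008  0.034]
```

Emit:
move_arm(steps=[[[0,0,0.03],0,0.25],[[0,0,0],0,0.35],[[0,0,0],0,0.4],[[0,0,0],0,0.45],[[0,0,0],0,0.5],[[0,0,0],0,0.6],[[0,0,0],0,0.8],[[0,0,0],0,1],[[0,0,0],0,1],[[0,0,0],0,1]])

```text
t: 5.78
ee_pos: [517.4, 228.3, 121.7]
orientation: [3.074, 0.648, 0.0]
ft_force: [0.4, -0.3, 1.5]
width: 47.4
grasp_force: 30.0
```

```bash
python3 d.py
```

```text
t 5.7833 p [517.44 228.35 121.71] yaw 23.82 tilt [ 2.e-04 -1.e-04 -1.e+00] q6 88.8 F [ 0.4 -0.3  1.5] w 47.44933908441097 30.000341714476235
```

Emit:
move_arm(steps=[[[0,0,-0.2],0,1],[[0,0,-0.4],0,1],[[0,0,-0.5],0,1],[[0,0,-0.6],0,1],[[0,0,-0.6],0,1],[[0,0,-0.6],0,1],[[0,0,-0.6],0,1],[[0,0,-0.5],0,1],[[0,0,-0.4],0,1],[[0,0,-0.2],0,1],[[0,0,0],0,1]])

```text
t: 6.7
ee_pos: [517.9, 228.7, 238.3]
orientation: [-3.073, -0.648, -0.004]
ft_force: [0.4, 0.4, -3.6]
width: 47.4
grasp_force: 30.0
```

```bash
python3 d.py 454 -236 236
```

```text
t 6.7 p [517.88 228.73 238.28] yaw 23.82 tilt [ 0.0023  0.0011 -1.    ] q6 88.8 F [ 0.4  0.4 -3.6] w 47.40685695777279 29.998113058973104
units [-9.846 15.974  0.066]
```

Emit:
move_arm(steps=[[[-0.246,0.4,0],0,1],[[-0.492,0.799,0],0,1],[[-0.492,0.799,0],0,1],[[-0.492,0.799,0],0,1],[[-0.492,0.799,0],0,1],[[-0.492,0.799,0],0,1],[[-0.492,0.799,0],0,1],[[-0.492,0.799,0],0,1],[[-0.492,0.799,0],0,1],[[-0.492,0.799,0],0,1],[[-0.492,0.799,0],0,1],[[-0.492,0.799,0],0,1],[[-0.492,0.799,0],0,1],[[-0.492,0.799,0],0,1],[[-0.492,0.799,0],0,1],[[-0.492,0.799,0],0,1],[[-0.492,0.799,0],0,1],[[-0.492,0.799,0],0,1]])

```text
t: 8.2
ee_pos: [460.0, -179.6, 235.7]
orientation: [-3.073, -0.648, 0.003]
ft_force: [-0.1, -0.1, -4.2]
width: 47.9
grasp_force: 30.0
```

Emit:
move_arm(steps=[[[-0.492,0.799,0],0,1],[[-0.344,0.56,0],0,1],[[-0.246,0.4,0],0,1],[[-0.148,0.24,0],0,1],[[0,0,0],-0.8,1],[[0,0,0],-0.96,1],[[0,0,0],-0.96,1],[[0,0,0],-0.96,1],[[0,0,0],-0.96,1],[[0,0,0],-0.96,1],[[0,0,0],-0.96,1],[[0,0,0],0,1],[[0,0,0],0,1],[[0,0,0],0,1]])

```text
t: 9.37
ee_pos: [453.5, -236.1, 236.4]
orientation: [-2.767, -1.487, 0.0]
ft_force: [0.3, 0.2, -3.7]
width: 47.5
grasp_force: 30.0
```

```bash
python3 d.py 454 -236 236
cat > run2.py <<'E'
from m import *
from scipy.optimize import minimize
T,S=cams.get_image("top"),cams.get_image("side")
save(T,"pics/t2.png")
o=ctrl.get_obs()["ee_pos"]
# bottle: body mask fit
bm=[]
for n in("top","side"):
    b=cams.cut_out(n,"bottle"); print(n,[(np.round(x["rect"]).tolist(),round(x["p"],2)) for x in b[:2]]); bm.append(b[0]["pixels"] if b else None)
A=cv2.resize(T["image"][200:320,320:440],(400,400),interpolation=2);C=cv2.resize(S["image"][130:290,250:410],(400,400),interpolation=2)
x=[454,-236,np.radians(60.8)]
z0=o[2]-113
def dr(im,P,img,oo,s,c=(0,255,255)): cv2.polylines(img,[np.int32((sil(im,P)-np.array(oo))*s)],True,c,1)
for im,img,oo,s in((T,A,[320,200],400/120),(S,C,[250,130],2.5)):
    dr(im,box(o[:2],x[2],28,z0,z0+78),img,oo,s); dr(im,box(x[:2],x[2],36,36,36),img,oo,s,(0,0,255)); dr(im,box(x[:2],x[2],55,0,36),img,oo,s,(0,0,255))
cv2.imwrite("pics/v2.png",np.hstack([A,C])[...,::-1])
E
python3 run2.py
```

```text
t 9.3667 p [ 453.5  -236.14  236.41] yaw 56.5 tilt [-5.e-04  3.e-04 -1.e+00] q6 4.7 F [ 0.3  0.2 -3.7] w 47.5370552509508 29.99800637480803
units [0.016 0.014 0.016]
top []
side [([334.0, 189.0, 32.0, 39.0], 0.55)]
```

View pics/v2.png

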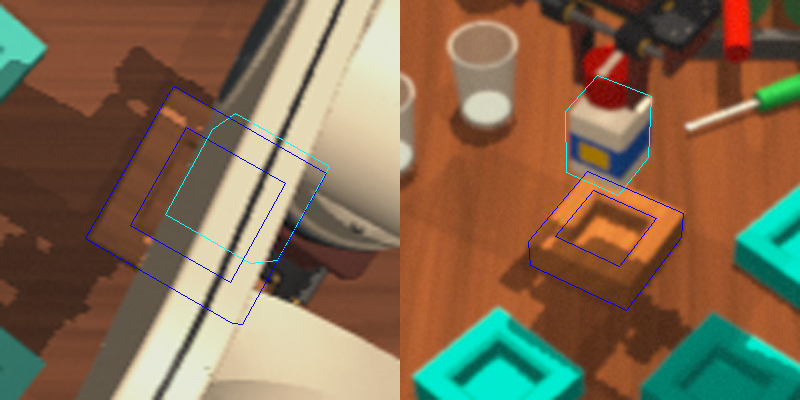

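The side view shows the bottle lined up with the overlay, directly above the wooden recess at about (610,225). Descending.

Emit:
move_arm(steps=[[[0.016,0.014,0.3],0,1],[[0,0,0.6],0,1],[[0,0,0.7],0,1],[[0,0,0.6],0,1],[[0,0,0.5],0,1],[[0,0,0.4],0,1],[[0,0,0.2],0,1],[[0,0,0],0,1],[[0,0,0],0,1]])

```text
t: 10.32
ee_pos: [454.3, -236.3, 154.1]
orientation: [-2.766, -1.49, 0.0]
ft_force: [0.2, -0.8, -3.4]
width: 47.8
grasp_force: 30.0
```

Emit:
move_arm(steps=[[[0,0,0.1],0,1],[[0,0,0.12],0,1],[[0,0,0.12],0,1],[[0,0,0.12],0,1],[[0,0,0],0,1]])

```text
t: 10.73
ee_pos: [453.9, -236.1, 142.1]
orientation: [-2.765, -1.49, 0.001]
ft_force: [-1.0, 0.9, -3.1]
width: 47.6
grasp_force: 30.0
```

```bash
python3 d.py 454 -236 121
```

```text
t 10.7333 p [ 453.89 -236.14  142.15] yaw 56.62 tilt [-6.e-04  3.e-04 -1.e+00] q6 4.6 F [-1.   0.9 -3.1] w 47.600753519365064 29.998072474845685
units [0.007 0.001 0.846]
```

Emit:
move_arm(steps=[[[0,0,0.15],0,1],[[0,0,0.15],0,1],[[0,0,0.15],0,1],[[0,0,0.15],0,1],[[0,0,0.12],0,1],[[0,0,0],0,1]])

```text
t: 11.23
ee_pos: [453.8, -236.1, 123.8]
orientation: [-2.765, -1.489, 0.001]
ft_force: [0.7, 0.7, -4.8]
width: 47.6
grasp_force: 30.0
```

Emit:
move_arm(steps=[[[0,0,0.04],0,1],[[0,0,0.04],0,1],[[0,0,0.04],0,1],[[0,0,0.02],0,1],[[0,0,0],0,1]])

```text
t: 11.65
ee_pos: [454.2, -236.3, 121.1]
orientation: [-2.766, -1.49, 0.0]
ft_force: [0.3, -0.4, -4.4]
width: 47.4
grasp_force: 30.0
```

```bash
python3 d.py 454 -236 121
```

```text
t 11.65 p [ 454.18 -236.27  121.08] yaw 56.62 tilt [-0.  0. -1.] q6 4.6 F [ 0.3 -0.4 -4.4] w 47.40744075999853 29.998046548571438
units [ 0.005 -0.012  0.003]
```

Emit:
move_arm(steps=[[[0,0,0.06],0,1],[[0,0,0.06],0,1],[[0,0,0],0,1]])

```text
t: 11.9
ee_pos: [454.6, -236.5, 118.6]
orientation: [2.765, 1.49, 0.001]
ft_force: [-1.3, 0.8, 5.2]
width: 47.6
grasp_force: 30.0
```

Emit:
move_arm(steps=[[[0,0,0.06],0,1],[[0,0,0.06],0,1],[[0,0,0.04],0,1],[[0,0,0],0,1]])

```text
t: 12.23
ee_pos: [454.6, -236.5, 114.8]
orientation: [2.765, 1.49, 0.001]
ft_force: [-2.3, 1.1, 8.3]
width: 47.4
grasp_force: 30.0
```

```bash
python3 d.py 454 -236 121
```

```text
t 12.2333 p [ 454.59 -236.51  114.84] yaw 56.62 tilt [ 9.e-04 -5.e-04 -1.e+00] q6 4.6 F [-2.3  1.1  8.3] w 47.4257231702934 30.00314723874908
units [ 0.004 -0.031 -0.247]
```

Emit:
move_arm(steps=[[[0,0,0.05],0,1],[[0,0,0.02],0,1],[[0,0,0],0,1]])

```text
t: 12.48
ee_pos: [454.6, -236.5, 113.3]
orientation: [2.765, 1.489, 0.001]
ft_force: [-2.6, 1.9, 10.4]
width: 47.5
grasp_force: 30.0
```

```bash
python3 d.py 454 -236 121
```

```text
t 12.4833 p [ 454.62 -236.52  113.27] yaw 56.62 tilt [ 1.e-03 -5.e-04 -1.e+00] q6 4.6 F [-2.6  1.9 10.4] w 47.45044619732619 30.0036308466224
units [ 0.004 -0.032 -0.309]
```

Emit:
move_arm(steps=[[[0,0,0],-0.5,1],[[0,0,0],-0.7,1],[[0,0,0],-0.7,1],[[0,0,0],-0.7,1],[[0,0,0],-0.7,1],[[0,0,0],-0.7,1],[[0,0,0],0,1]])

```text
t: 13.07
ee_pos: [455.5, -236.9, 113.7]
orientation: [2.46, 1.95, 0.002]
ft_force: [-0.6, 0.8, 10.0]
width: 47.5
grasp_force: 30.0
```

```bash
python3 d.py 454 -236 121; python3 -c "
from h import *
print(ctrl.get_obs()['moment'])"
```

```text
t 13.0667 p [ 455.46 -236.92  113.68] yaw 76.81 tilt [ 0.0028 -0.0014 -1.    ] q6 -15.6 F [-0.6  0.8 10. ] w 47.51044594823765 30.002068178728223
units [ 0.022 -0.064 -0.293]
[ 0.11442922  0.07277735 -0.01117418]
```

Emit:
move_arm(steps=[[[0,0,0.02],-0.7,1],[[0,0,0],-0.7,1],[[0,0,0],-0.7,1],[[0,0,0],-0.7,1],[[0,0,0],-0.7,1],[[0,0,0],-0.7,1],[[0,0,0],-0.7,1],[[0,0,0],-0.7,1],[[0,0,0],-0.7,1],[[0,0,0],-0.7,1],[[0,0,0],-0.7,1],[[0,0,0],-0.7,1],[[0,0,0],0,1],[[0,0,0],0,1]])

```text
t: 14.23
ee_pos: [455.5, -236.9, 113.2]
orientation: [1.601, 2.699, 0.0]
ft_force: [-0.4, 1.8, 10.6]
width: 47.9
grasp_force: 30.0
```

```bash
python3 d.py 454 -236 121; python3 -c "
from h import *
print(ctrl.get_obs()['moment'])
S=cams.get_image('side'); cv2.imwrite('pics/v3.png',cv2.resize(S['image'][150:280,260:420],(800,600),interpolation=2)[...,::-1])"
```

```text
t 14.2333 p [ 455.52 -236.9   113.24] yaw 118.64 tilt [ 0.0029 -0.0015 -1.    ] q6 -57.5 F [-0.4  1.8 10.6] w 47.92676450390748 30.00270905380603
units [ 0.06  -0.036 -0.311]
[0.18701686 0.03320404 0.08642203]
```

View pics/v3.png

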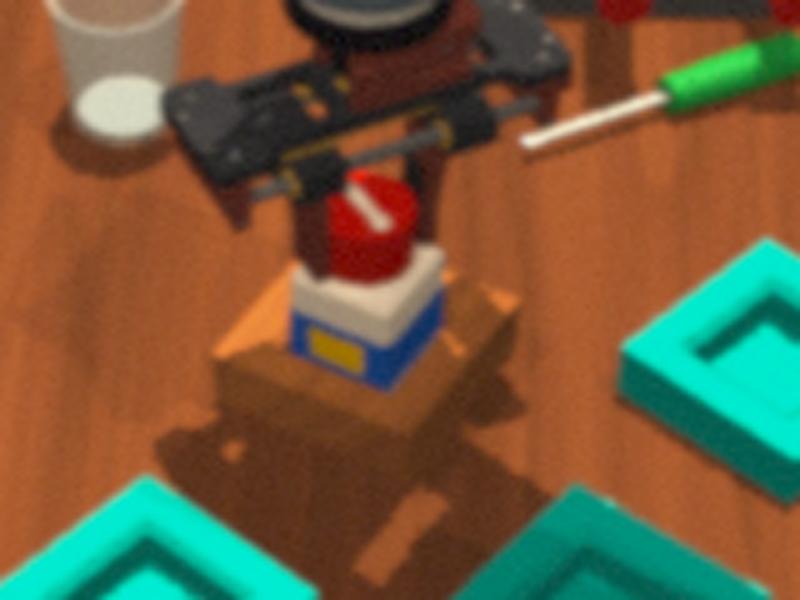

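The side view shows the bottle down in the wooden recess at about (365,350), with the cap bar turned relative to the bottle. Lifting slowly first.

Emit:
move_arm(steps=[[[0,0,-0.1],0,1],[[0,0,-0.15],0,1],[[0,0,-0.2],0,1],[[0,0,-0.25],0,1],[[0,0,0],0,1]])

```text
t: 14.7
ee_pos: [454.6, -236.5, 130.4]
orientation: [1.603, 2.7, 0.0]
ft_force: [0.2, -0.5, -0.3]
width: 47.7
grasp_force: 30.0
```

```bash
python3 d.py 454 -236 224
```

```text
t 14.7 p [ 454.64 -236.55  130.41] yaw 118.62 tilt [ 1.3e-03 -7.0e-04 -1.0e+00] q6 -57.4 F [ 0.2 -0.5 -0.3] w 47.69408103686445 29.999363769893534
units [ 0.027 -0.009 -3.744]
```

The force is only the cap's weight, so it is free. Raising it to the final height.

Emit:
move_arm(steps=[[[0,0,-0.3],0,1],[[0,0,-0.4],0,1],[[0,0,-0.5],0,1],[[0,0,-0.6],0,1],[[0,0,-0.6],0,1],[[0,0,-0.5],0,1],[[0,0,-0.4],0,1],[[0,0,-0.3],0,1],[[0,0,-0.14],0,1],[[0,0,0],0,1],[[0,0,0],0,1],[[0,0,0],0,1],[[0,0,0],0,1]])

```text
t: 15.78
ee_pos: [453.8, -236.1, 222.2]
orientation: [-1.603, -2.7, 0.0]
ft_force: [0.0, -0.2, 0.2]
width: 47.8
grasp_force: 30.0
```

```bash
python3 d.py 454 -236 224; python3 -c "
from h import *
S=cams.get_image('side'); cv2.imwrite('pics/v4.png',cv2.resize(S['image'][120:280,220:420],(750,600),interpolation=2)[...,::-1])"
```

```text
t 15.7833 p [ 453.82 -236.11  222.17] yaw 118.62 tilt [-1.2e-03  7.0e-04 -1.0e+00] q6 -57.4 F [ 0.  -0.2  0.2] w 47.77957761928784 29.99940124398563
units [ 0.     0.008 -0.073]
```

View pics/v4.png

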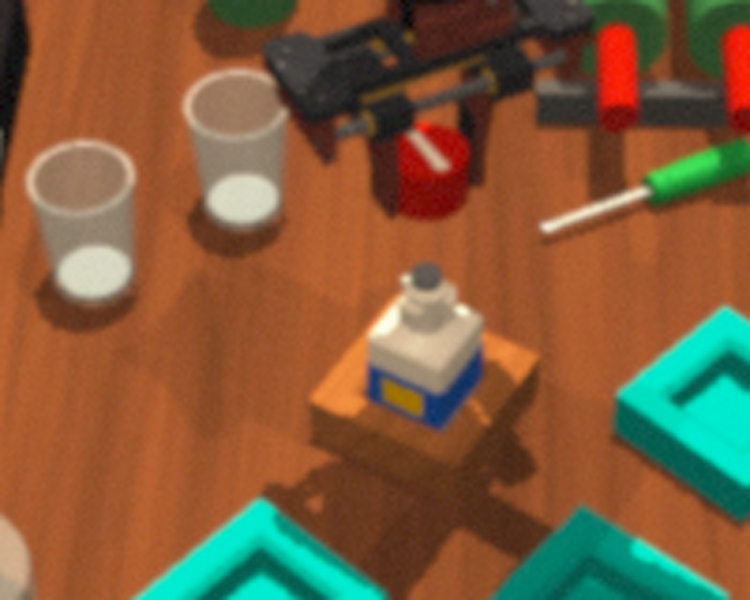

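The open bottle stands in the holder with its grey pad at (427,275). The cap is straight above it at (432,172), and both glasses are untouched.

```bash
python3 -c "
from h import *
print(ctrl.close_job())"
```

```text
the job is handed in; nothing more can be done
None
```

The job is handed in, with no verdict shown: the bottle stands open and fully home in the wooden holder, the gripper holds the cap level about 7 to 8 cm above it, and neither the glasses nor the decanter were knocked.

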